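# Set a heel block in the bench press and close the press on it

### The job

Slide the heel block along the bed of the press, without lifting it, until it sits snugly in the corner between the back rail and the end stop, while the cover still stands open. Then lower the hinged cover gently onto the heel with fingertips on its handle bar, bear down on the bar with about 10 N for two seconds so that the glue takes, and let go, leaving the foot of the cover resting on the heel. Don't slam or force the cover, and leave the other things on the bench alone.

Things in the scene. Friction and masses are not known exactly. Their poses are not given: they have to be found in the camera images.
- press: Fixed grey bench press. Origin on the bench under its bed; x points from the open front to the hinge, y along the bed to the end stop, z up. Bed: flat slab, top at z = 30 mm, x -110 to 125, y -195 to 150 mm. Two hinge posts (34 x 14 mm, 110 mm tall) at x 100, y -22 and 142 mm. The cover stands over the +y half; the heel starts on the -y half.
- corner (a point): Corner of the steel back rail and end stop on the bed (axes as the press; at press x 35, y 92, z 30 mm). The rail (14 mm high, 12 thick) has its front face at this x and runs 272 mm to -y; the end stop (14 mm high, 12 thick) has its inner face at this y and runs 65 mm to -x. A heel home has its origin at x -35, y -32, z 0 mm from here, with the press's yaw.
- heel: The loose brown heel block on the bed, 35 mm high, 0.1 to 0.25 kg, D-shaped from above. Origin: centre of its underside. Flat face (64 mm wide) at its x = 35 mm, goes against the back rail; flat flanks at y = +-32 mm from x -3 to 35 mm, the +y one goes against the end stop; rounded back of radius 32 mm about x = -3 mm, reaching x = -35 mm.
- cover (a joint): Angle of the hinged steel cover in rad: 0 level, 1.57 upright (open); range -0.25 to 1.6. Friction hinge: it stays where left; moving it takes 1 to 6 N at the handle. Plate 140 mm wide, 10 thick, reaching 165 mm from the hinge. The foot below it meets a heel that is home somewhere between -0.08 and 0.08 rad and then gives springily, some 7 mm at the handle for 10 N.
- foot_axis (a point): Middle of the plate, 100 mm from the hinge, on the axis of the round rubber foot (36 mm in diameter) under the cover. The sprung foot (10 mm of give) hangs 24 to 38 mm below this point, as the thickness screw was last left (not measured: feel for it), and lands on the middle of the heel. The screw's black knob (32 mm in diameter) stands up to 32 mm above the plate.
- handle (a point): Middle of the cover's handle bar, a round dark steel bar 14 mm in diameter and 116 mm long, parallel to the hinge and 200 mm from it, in the plane of the plate, 35 mm beyond the plate's edge; free all round.
- hinge (a point): Point on the cover's hinge axis, midway along it, 96 mm above the bench; the axis runs along the press's y (at press x 100, y 60 mm).
- spare_heel: A second, equal heel block lying on the bench to the right of the press; not used. Origin: centre of its underside.
- tin: Plain steel tin, 90 mm in diameter, 100 mm high, to the left of the press; not used. Origin: centre of its underside.
- bottle: Clear bottle, 60 mm in diameter, 160 mm high, to the left of the press; not used. Origin: centre of its underside.
- hammer: Hammer lying on the bench to the right of the press; not used. Origin: under its middle.
Things that resemble listed ones, but are neither listed nor needed, are in the scene too. Leave any grey or white look-alike of the heel alone.

How it is judged:
By the outcome, as a careful person would: the job done as asked, in the order asked, and still so for the second after the job is handed in, with the robot touching nothing.
It also fails if it takes over 72 s, if anything falls off the work surface, if the arm or the gripper's body presses on something with over 40 N, if the wrist force passes 120 N, or if a joint passes its speed limit or range.

### The arm

A 6-joint arm with a two-finger parallel gripper is mounted at the origin on the work surface. World frame = base frame: x ahead of the robot, y to its left, z up, the work surface at z = 0. Lengths are in m, angles in rad, forces in N, time in s.
With the tool pointing down it reaches from about 0.35 to 0.775 m from the base axis. Payload 7.3 kg.
Tool frame: the origin (TCP) lies on the front face of the gripper's body, between the roots of the fingers; the fingertips stand ahead of it and the grasp point (between the pads) lies 47 mm ahead of it (finger_overhang is the z of the fingertips in the tool frame, in m); z points along the fingers, y is the line along which they close (so a half turn about z gives the same grasp; the last joint's range is limited). The gripper opens to 92 mm and grips with 3 to 60 N. Pads are 19 mm wide; open, the fingers measure 130 mm over their backs; the gripper's body (75 mm by 190 mm) begins 47 mm behind the grasp point.
Start: joints at [-1.252, 0.342, 1.524, -0, 1.275, -0.146], TCP at [0.235, -0.469, 0.292] pointing down, gripper open.
Joint ranges: [-2.53, 2.53], [-0.77, 2.02], [0.04, 2.7], [-1, 4.14], [0.28, 2.66], [-3.11, 3.11]. Speed limits (rad/s): [2.57, 2.57, 3.14, 3.14, 3.14, 3.14].

### API

Orientations are given as [roll, pitch, yaw] about the fixed x, y, z axes, in that order (R = Rz(yaw) Ry(pitch) Rx(roll)).
In Python, from cell import * gives the robot as it stands. The module is installed in compiled form; this text tells all that it offers.
- The arm moves only by the tool arm_command, never from a script. Its argument "series" is a list of rows, each an object of numbers: "x", "y", "z": the shift along the tool's x, y, z in mm; "rx", "ry", "rz": the turn, a rotation vector about the tool's x, y, z in degrees. A call has 1 to 20 rows; each row is the pose to reach, as a shift and turn from the pose commanded when the call began, along the tool's axes at that moment; what a row does not reach only later rows make up. A row lasts 1/10 s, in which the tool goes at most 50 mm and 8.59 degrees, less where a joint would pass 70% of its speed; a pose out of reach is approached as far as the arm can. A call with a gripper value outside its range is refused whole. "hand" is the finger opening in mm, from 0 to 91.8, set as the call begins (left out, the last holds). The fingers move at their own pace and stop on an object; "squeeze" is the grip in N (left out, the last holds). Time passes only in rows, so rows that repeat a pose let the fingers close. It gives the time, the measured TCP pose, the force, the opening and the grip force at its end, in the units of the state.
- observe(): the state, without advancing time (a new reading comes with each control period).
- read_camera(name): name is "side" or "top" or "wrist"; returns a dict with "pixels" (384x512x3 uint8, blue, green, red), "K" (3x3 intrinsics, pixels), "k1" (the pictures are not rectified: a ray, as slopes to the right and down, at radius r is drawn at 1 + k1 r^2 times it, then the intrinsics apply), "rvec" (rotation vector, rad) and "tvec" (3), from world to camera coordinates, as OpenCV has them. Camera axes: x right, y down, z forward; pixel columns grow to the right and rows downward; lengths in m; the calibration is good to about 2 mm. A picture is of the moment at which its call begins. There is no depth.
- hand_in(): hands the job in; it is judged then, once.
Trained networks look in a picture, given as the dict that the camera call returned (one of the last four; its "shot" number tells which), for a name from the list of things; names that differ only in an ending like _2 or _b are one class to them, and where a whole thing is asked for, a point or a joint stands for the part that bears it (a point fixed in the world has none). Each returns a list of dicts, best first, with "confidence" (0 to 1); they miss things now and then, are a little off and sometimes report something else, mostly with a low value. They report only what shows in the picture. A call takes as long as a camera call. They do not tell look-alikes from the thing itself.
- boxes_of(picture, query): "point" ([x, y, z] in m, in world coordinates, good to about 4 mm: the middle of the surface that is visible of it).
- trace(picture, query): "pixels" (384x512 bool, what is visible of it).
- mark_of(picture, query): "point" ([x, y, z] in m, in world coordinates, good to about 4 mm: a listed point, or the origin of a listed thing).
The state is a dict: "time": time; "qpos": joint angles; "qvel": joint speeds; "joint_efforts": joint torques, N m; "tool_pos": TCP position; "tool_rot": TCP orientation; "contact_force": force on the tool from outside, world axes, zero at the start; "torque": the same for the moment, N m; "opening": finger opening in m; "grip_force": force on a finger pad.
Only numpy, scipy, OpenCV 4.12 (cv2) and the standard library are available. Lean on these libraries where they do the work, as an engineer would, in place of code of your own. Each camera call takes 0.05 s, during which the arm holds its last target. There are 200 camera calls.

## Working session

There is one attempt and no reset: what is moved stays moved. The work goes in short steps, Python scripts to look and compute and a tool call to move; the robot and the scene stay as the last step left them, time stands still between calls to the robot, and variables do not carry over. Pictures are saved under pics/ and viewed, at most 12 in all, crops included, and the job is handed in when it is done.

Besides the shell and the picture viewer there is one more tool, called as name(argument=value, ...), one argument or row to a line, values as JSON. arm_command: Moves the arm, as the interface text tells. Its arguments: {"type":"object","properties":{"series":{"type":"array"},"hand":{"type":"number"},"squeeze":{"type":"number"}},"required":["series"]}

```bash
mkdir -p pics
cat > h.py <<'E'
from cell import *
import numpy as np, cv2
E
python3 - <<'E'
from h import *
s=observe(); print({k:np.round(v,3) for k,v in s.items()})
try: print(finger_overhang)
except Exception as e: print(e)
ims=[]
for n in ["side","top"]:
    p=read_camera(n); ims.append(p["pixels"])
    print(n,"cam at",np.round(-cv2.Rodrigues(np.array(p["rvec"]))[0].T@np.array(p["tvec"]).ravel(),3))
    for q in ["corner","heel","foot_axis","handle","hinge","press","spare_heel","tin","bottle","hammer"]:
        print(q,[(np.round(d["point"],3).tolist(),round(d["confidence"],2)) for d in mark_of(p,q)][:4])
    cv2.imwrite(f"pics/{n}0.png",cv2.resize(p["pixels"],(768,576)))
E
```

```text
{'time': np.float64(0.0), 'qpos': array([-1.252,  0.343,  1.525, -0.   ,  1.275, -0.146]), 'qvel': array([-0.001, -0.   , -0.   , -0.002,  0.001,  0.001]), 'joint_efforts': array([ -0.   , -43.124, -24.423,   0.072,   0.055,  -0.   ]), 'tool_pos': array([ 0.235, -0.469,  0.292]), 'tool_rot': array([-3.14 , -0.   ,  0.465]), 'contact_force': array([-0.675,  0.59 , -0.064]), 'torque': array([0.024, 0.016, 0.014]), 'grip_force': np.float64(0.0), 'opening': np.float64(0.092)}
0.0655
side cam at [-0.018  0.704  0.944]
corner [([0.593, 0.089, 0.026], 0.97), ([0.601, -0.398, -0.005], 0.63)]
heel [([0.563, -0.117, 0.033], 0.94), ([0.613, -0.311, 0.002], 0.9), ([0.483, -0.298, 0.001], 0.87), ([0.351, -0.088, 0.003], 0.86)]
foot_axis [([0.642, 0.056, 0.196], 0.8)]
handle [([0.617, 0.05, 0.29], 0.92)]
hinge [([0.662, 0.062, 0.103], 0.91), ([0.617, 0.051, 0.29], 0.68), ([0.364, -0.323, -0.002], 0.41)]
press [([0.577, -0.016, 0.004], 0.56)]
spare_heel [([0.363, -0.326, -0.001], 0.57)]
tin [([0.432, 0.304, 0.004], 0.64)]
bottle []
hammer [([0.599, -0.399, -0.0], 0.65)]
top cam at [ 0.293 -0.031  1.413]
corner [([0.597, 0.086, 0.03], 0.6), ([0.575, -0.011, -0.002], 0.25), ([0.616, 0.057, 0.29], 0.22)]
heel [([0.62, -0.31, 0.002], 0.95), ([0.484, -0.301, 0.001], 0.89), ([0.352, -0.095, -0.0], 0.64), ([0.562, -0.126, 0.03], 0.62)]
foot_axis [([0.641, 0.056, 0.192], 0.67)]
handle [([0.62, 0.058, 0.289], 0.7)]
hinge [([0.664, 0.066, 0.099], 0.63)]
press [([0.596, 0.341, 0.001], 0.37)]
spare_heel [([0.366, -0.329, 0.0], 0.78)]
tin [([0.434, 0.307, 0.001], 0.76)]
bottle [([0.597, 0.344, -0.0], 0.69)]
hammer [([0.601, -0.4, -0.0], 0.71)]
```

View pics/side0.png

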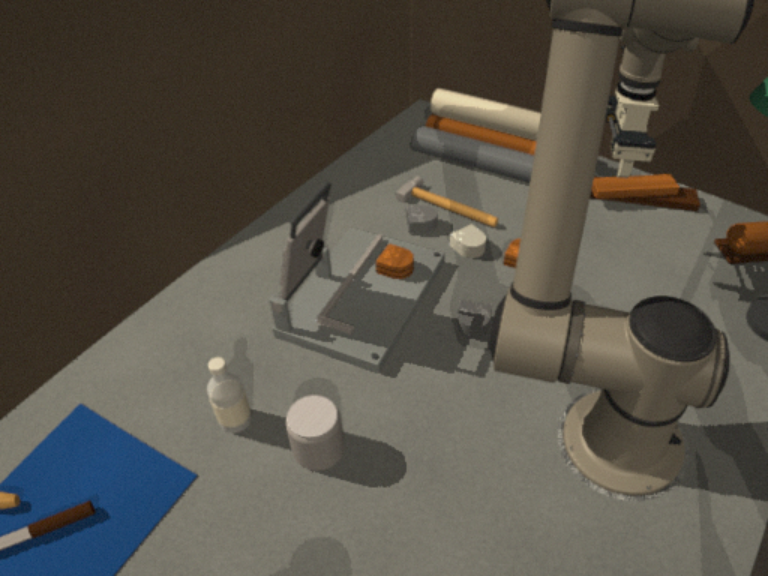

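View pics/top0.png

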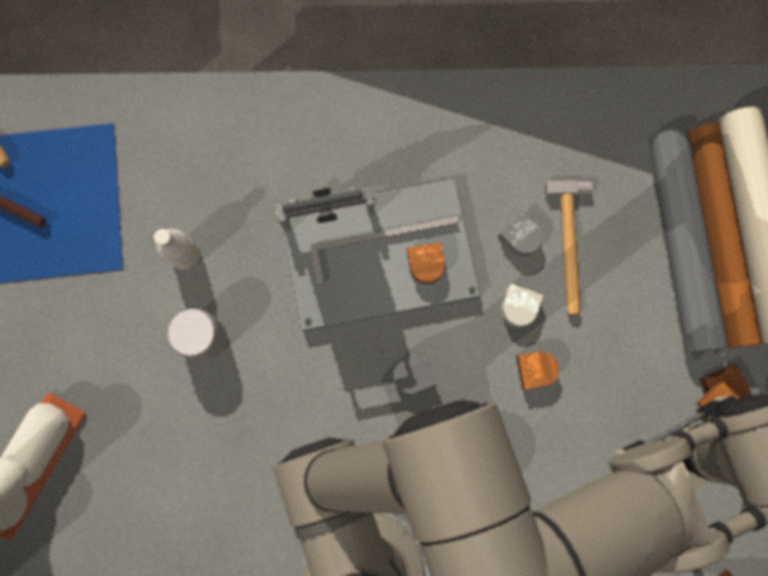

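The side view shows the press with its cover open (handle about 320,200 px) and the brown heel on the bed at (395,262). In the top view the heel is at (427,262) on the bed. The corner is at (318,245), the rail runs right to (458,220), and the look-alikes lie off the bed. Next I'll fit the press and heel poses.

```bash
cat >> h.py <<'E'
from scipy.optimize import least_squares
def proj(p,P):
    R=cv2.Rodrigues(np.array(p["rvec"],float))[0]; c=np.atleast_2d(P)@R.T+np.array(p["tvec"],float).ravel()
    s=c[:,:2]/c[:,2:]; s=s*(1+p["k1"]*(s**2).sum(1,keepdims=True)); K=np.array(p["K"])
    return s@K[:2,:2].T+K[:2,2]
def place(q,pts,z0=0):
    c,s=np.cos(q[2]),np.sin(q[2]); pts=np.array(pts,float)
    return np.c_[q[0]+c*pts[:,0]-s*pts[:,1],q[1]+s*pts[:,0]+c*pts[:,1],pts[:,2]+z0]
t=np.linspace(np.pi/2,3*np.pi/2,25)
D=np.r_[[[.035,-.032],[.035,.032]],np.c_[-.003+.032*np.cos(t),.032*np.sin(t)]]
def fit_heel(shots,q0,z0=.03):
    """heel pose by matching projected silhouette to traced mask (soft overlap)"""
    ms=[]
    for p in shots:
        uv0=proj(p,[[q0[0],q0[1],z0+.017]])[0]; best=None
        for d in trace(p,"heel"):
            m=np.array(d["pixels"]); yx=np.argwhere(m)
            if len(yx) and (best is None or np.hypot(*(yx.mean(0)[::-1]-uv0))<best[0]): best=(np.hypot(*(yx.mean(0)[::-1]-uv0)),m)
        if best and best[0]<25: ms.append((p,cv2.GaussianBlur(best[1].astype(np.float32),(0,0),1.5)))
    def cost(q):
        e=0
        for p,m in ms:
            P=np.r_[place(q,np.c_[D,0*D[:,0]],z0),place(q,np.c_[D,0*D[:,0]+.035],z0)]
            h=cv2.convexHull(proj(p,P).astype(np.float32)); im=np.zeros(m.shape,np.uint8)
            cv2.fillConvexPoly(im,np.round(h*16).astype(np.int32),255,cv2.LINE_AA,4)
            e+=((cv2.GaussianBlur(im.astype(np.float32)/255,(0,0),1.5)-m)**2).sum()/m.sum()
        return e
    from scipy.optimize import minimize
    best=min((minimize(cost,[q0[0],q0[1],a],method="Nelder-Mead",options=dict(initial_simplex=np.array([[q0[0],q0[1],a],[q0[0]+.01,q0[1],a],[q0[0],q0[1]+.01,a],[q0[0],q0[1],a+.3]]))) for a in (q0[2]-.4,q0[2],q0[2]+.4)),key=lambda r:r.fun)
    return best.x,best.fun,len(ms)
E
python3 - <<'E'
from h import *
S=[read_camera(n) for n in ("top","side")]
# press pose from network points
L={"corner":[.035,.092,.03],"hinge":[.1,.06,.096]}
rows=[]
for p in S:
    for k,l in L.items():
        d=mark_of(p,k)
        if d: rows.append((l,d[0]["point"],k))
f=lambda q:np.concatenate([(place(q,[l])[0]-w)[:2] for l,w,_ in rows])
q=least_squares(f,[.56,0,.13]).x; print("press",q,np.round(f(q),4))
print("heel",fit_heel(S,[.562,-.122,.13]))
p=S[0]
for P in place(q,[[-.11,-.195,.03],[.125,-.195,.03],[.125,.15,.03],[-.11,.15,.03],[.035,.092,.044],[.035,-.18,.044]]):
    print(P, proj(p,P)[0])
im=p["pixels"][105:240,170:335].copy()
im=cv2.resize(im,None,fx=4.8,fy=4.3,interpolation=cv2.INTER_CUBIC)
im=cv2.convertScaleAbs(im,alpha=1.5)
for P in place(q,[[-.11,-.195,.03],[.125,-.195,.03],[.125,.15,.03],[-.11,.15,.03],[.035,.092,.044],[.035,-.18,.044]]):
    u=(proj(p,P)[0]-[170,105]+.5)*[4.8,4.3]; cv2.drawMarker(im,tuple(int(v) for v in u),(0,255,0),0,14,1)
cv2.imwrite("pics/crop1.png",im)
E
```

```text
press [ 0.57998408 -0.01368792  0.21573967] [-0.0016 -0.0013 -0.0024 -0.0022  0.0039  0.0008  0.0001  0.0027]
heel (array([ 0.56167841, -0.1209526 ,  0.11431574]), np.float64(0.10817919671535492), 2)
[ 0.51427772 -0.22771519  0.03      ] [322.03455576 192.63022205]
[ 0.74383003 -0.17740874  0.03      ] [302.04293659 114.86557106]
[0.66997587 0.15959358 0.03      ] [186.01980389 141.04037669]
[0.44042357 0.10928713 0.03      ] [203.0955585  219.92884495]
[0.59447828 0.08367182 0.044     ] [211.84132296 165.24352105]
[ 0.65270533 -0.18202277  0.044     ] [305.00693325 144.08821379]
```

View pics/crop1.png

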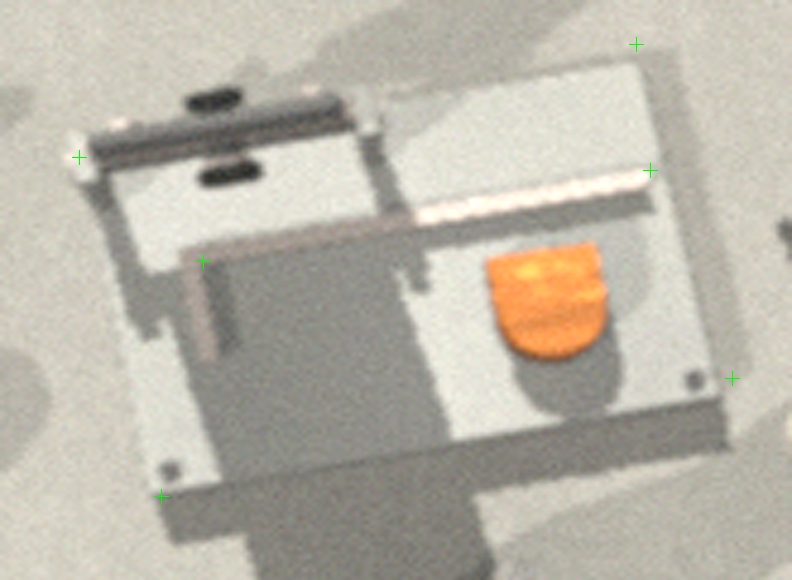

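The crop shows the network's press fit to be over-rotated. The real bed corners are at about (637,63), (718,398) and (158,492), the rail's front top edge ends near (648,190), and the inner corner is at about (207,264). I'll refit from those picks.

Run:
```python
from h import *
p=read_camera("top")
pk=[([.125,-.195,.03],(637,63)),([-.11,-.195,.03],(718,398)),([-.11,.15,.03],(158,492)),([.035,-.18,.044],(649,189)),([.035,.092,.044],(207,264))]
uv=np.array([np.array(b)/[4.8,4.3]+[170,105]-.5 for _,b in pk]); l=[a for a,_ in pk]
f=lambda q:(proj(p,place(q,l))-uv).ravel()
q=least_squares(f,[.57,-.01,.13],loss="soft_l1").x; print("press",q,np.round(f(q),2).reshape(-1,2).tolist())
for n,w in dict(corner=[.035,.092,.03],hinge=[.1,.06,.096],home=[0,.06,.03],foot_handle0=[-.1,.06,.096]).items(): print(n,place(q,[w])[0])
c,s=np.cos(q[2]),np.sin(q[2]); R=np.array([[c,s],[-s,c]])
for n,w in dict(heel=[.5617,-.121],handle=[.6185,.054],foot=[.6415,.056]).items(): print(n,"in press",R@(np.array(w)-q[:2]))
```

```text
press [ 0.57489419 -0.01079159  0.17816478] [[1.02, -0.53], [1.15, 0.16], [-2.18, 1.17], [0.31, -0.45], [-1.59, -0.14]]
corner [0.59303558 0.08595494 0.03      ]
hinge [0.66267782 0.06598102 0.096     ]
home [0.56426076 0.04825865 0.03      ]
foot_handle0 [0.46584371 0.03053628 0.096     ]
heel in press [-0.03251687 -0.10612556]
handle in press [0.05439816 0.05603799]
foot in press [0.07738854 0.05393019]
```

```bash
cat >> h.py <<'E'
from scipy.spatial.transform import Rotation as Ro
PR=np.array([.5749,-.0108,.178])
def go(targets,off=.0655,turn=0,tilt=20):
    """targets: press-frame mm of point `off` ahead of TCP; turn: extra yaw deg; tilt: tip towards +x"""
    s=observe(); R0=Ro.from_euler("xyz",s["tool_rot"]); p0=np.array(s["tool_pos"])
    R1=Ro.from_euler("z",PR[2])*Ro.from_euler("y",-tilt,degrees=True)*Ro.from_euler("x",np.pi)*Ro.from_euler("z",turn,degrees=True)
    rv=(R0.inv()*R1).as_rotvec(degrees=True)
    for t in targets:
        P=place(PR,[np.array(t)/1e3])[0]-R1.apply([0,0,off])
        print(t,"shift",np.round(R0.inv().apply(P-p0)*1e3,1),"rv",np.round(rv,2),"tcp",np.round(P,3))
def where(off=.0655):
    s=observe(); R=Ro.from_euler("xyz",s["tool_rot"]); P=np.array(s["tool_pos"])+R.apply([0,0,off])
    c,sn=np.cos(PR[2]),np.sin(PR[2]); M=np.array([[c,sn],[-sn,c]])
    print("t",round(s["time"],2),"tip press mm",np.round(np.r_[M@(P[:2]-PR[:2]),P[2]]*1e3,1),"F press",np.round(np.r_[M@s["contact_force"][:2],s["contact_force"][2]],2),"open",s["opening"])
E
python3 - <<'E'
from h import *
go([[-95,-106,120],[-95,-106,43],[-45,-106,43]])
E
```

```text
[-95, -106, 120] shift [ 366.4 -189.2  110.7] rv [-2.86 19.86 16.26] tcp [ 0.478 -0.136  0.182]
[-95, -106, 43] shift [ 366.4 -189.2  187.7] rv [-2.86 19.86 16.26] tcp [ 0.478 -0.136  0.105]
[-45, -106, 43] shift [ 414.4 -175.1  187.7] rv [-2.86 19.86 16.26] tcp [ 0.527 -0.127  0.105]
```

arm_command(
  series=[
    {"x": 45, "y": -23, "z": 0},
    {"x": 366, "y": -189, "z": 100, "rx": -2.9, "ry": 19.9, "rz": 16.3},
    {"x": 366, "y": -189, "z": 100, "rx": -2.9, "ry": 19.9, "rz": 16.3},
    {"x": 366, "y": -189, "z": 100, "rx": -2.9, "ry": 19.9, "rz": 16.3},
    {"x": 366, "y": -189, "z": 100, "rx": -2.9, "ry": 19.9, "rz": 16.3},
    {"x": 366, "y": -189, "z": 100, "rx": -2.9, "ry": 19.9, "rz": 16.3},
    {"x": 366, "y": -189, "z": 100, "rx": -2.9, "ry": 19.9, "rz": 16.3},
    {"x": 366, "y": -189, "z": 100, "rx": -2.9, "ry": 19.9, "rz": 16.3},
    {"x": 366, "y": -189, "z": 100, "rx": -2.9, "ry": 19.9, "rz": 16.3},
    {"x": 366, "y": -189, "z": 100, "rx": -2.9, "ry": 19.9, "rz": 16.3},
    {"x": 366, "y": -189, "z": 100, "rx": -2.9, "ry": 19.9, "rz": 16.3},
    {"x": 366, "y": -189, "z": 100, "rx": -2.9, "ry": 19.9, "rz": 16.3},
  ],
  hand=0,
)

```text
invalid input
```

Run:
```python
from h import *
where()
p=read_camera("wrist")
for n in ("corner","heel","hinge","handle"):
    print(n,[(np.round(d["point"],3).tolist(),round(d["confidence"],2)) for d in mark_of(p,n)][:3])
print(fit_heel([p],[.5617,-.121,.114]))
print(fit_heel([p,read_camera("top"),read_camera("side")],[.5617,-.121,.114]))
im=p["pixels"].copy()
for P in place(PR,np.array([[-110,-195,30],[125,-195,30],[-110,150,30],[35,92,30],[35,92,44],[35,-180,44],[-30,92,44],[35,-50,44],[35,-50,30]])/1e3):
    u=proj(p,P)[0]
    if abs(u).max()<600: cv2.drawMarker(im,tuple(int(v) for v in u),(0,255,0),0,9,1)
cv2.imwrite("pics/w1.png",cv2.resize(im,(768,576)))
go([[-95,-106,43],[-45,-106,43]])
```

```text
t 1.55 tip press mm [-415.4 -391.1  226.7] F press [-0.07 -0.11 -0.51] open 0.09192563589280595
corner []
heel []
hinge []
handle []
(array([ 0.5617, -0.121 , -0.286 ]), np.float64(0.0), 0)
(array([ 0.56027984, -0.12204678,  0.18486667]), np.float64(0.052205540239810944), 2)
[-95, -106, 43] shift [ 366.5 -189.2  187.7] rv [-2.87 19.86 16.26] tcp [ 0.478 -0.136  0.105]
[-45, -106, 43] shift [ 414.4 -175.1  187.7] rv [-2.87 19.86 16.26] tcp [ 0.527 -0.127  0.105]
```

View pics/w1.png

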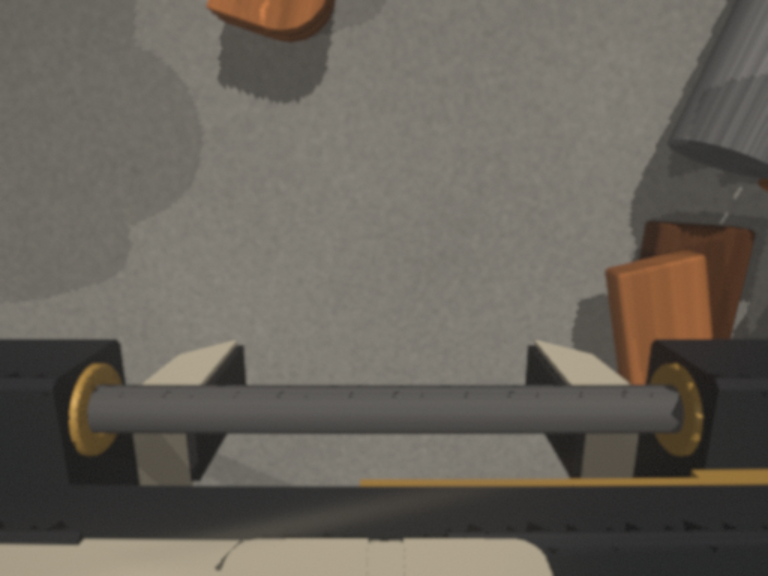

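The call was refused, so this wrist picture only shows the bench at the start pose, with the spare heel at (270,15) px. I'll retry with all six keys in each row.

arm_command(
  series=[
    {"x": 45, "y": -23, "z": 0, "rx": 0, "ry": 0, "rz": 0},
  ],
  hand=0,
)

```text
time: 2.2
tool_pos: [0.2632, -0.432, 0.2919]
tool_rot: [3.14, 0.002, 0.459]
contact_force: [2.4, -0.6, 0.1]
opening: 0.0876
grip_force: 0.0
```

arm_command(
  series=[
    {"x": 321, "y": -166, "z": 100, "rx": -2.9, "ry": 19.9, "rz": 16.3},
    {"x": 321, "y": -166, "z": 100, "rx": -2.9, "ry": 19.9, "rz": 16.3},
    {"x": 321, "y": -166, "z": 100, "rx": -2.9, "ry": 19.9, "rz": 16.3},
    {"x": 321, "y": -166, "z": 100, "rx": -2.9, "ry": 19.9, "rz": 16.3},
    {"x": 321, "y": -166, "z": 100, "rx": -2.9, "ry": 19.9, "rz": 16.3},
    {"x": 321, "y": -166, "z": 100, "rx": -2.9, "ry": 19.9, "rz": 16.3},
    {"x": 321, "y": -166, "z": 100, "rx": -2.9, "ry": 19.9, "rz": 16.3},
    {"x": 321, "y": -166, "z": 100, "rx": -2.9, "ry": 19.9, "rz": 16.3},
    {"x": 321, "y": -166, "z": 100, "rx": -2.9, "ry": 19.9, "rz": 16.3},
    {"x": 321, "y": -166, "z": 100, "rx": -2.9, "ry": 19.9, "rz": 16.3},
  ],
)

```text
time: 3.2
tool_pos: [0.4776, -0.1364, 0.1922]
tool_rot: [3.141, -0.35, 0.179]
contact_force: [0.1, 0.5, 0.8]
opening: 0.0084
grip_force: 0.0
```

Run:
```python
from h import *
where()
p=read_camera("wrist")
for n in ("corner","heel"):
    print(n,[(np.round(d["point"],3).tolist(),round(d["confidence"],2)) for d in mark_of(p,n)][:3])
print(fit_heel([p],[.5617,-.121,.114]))
im=p["pixels"].copy()
for P in place(PR,np.array([[-110,-195,30],[125,-195,30],[-110,150,30],[35,92,30],[35,92,44],[35,-180,44],[-30,92,44],[35,-50,44],[35,-50,30]])/1e3):
    u=proj(p,P)[0]
    if abs(u).max()<600: cv2.drawMarker(im,tuple(int(v) for v in u),(0,255,0),0,9,1)
cv2.imwrite("pics/w2.png",cv2.resize(im,(768,576)))
go([[-95,-106,43],[-45,-106,43]])
```

```text
t 3.2 tip press mm [ -95.5 -106.4  130.6] F press [0.14 0.44 0.76] open 0.008443320565902978
corner [([0.598, 0.084, 0.031], 0.9)]
heel [([0.482, -0.298, -0.003], 0.89), ([0.562, -0.124, 0.032], 0.69), ([0.622, -0.307, 0.002], 0.67)]
(array([ 0.56076432, -0.12343718,  0.15403264]), np.float64(0.003219449892640114), 1)
[-95, -106, 43] shift [-29.1  -1.9  83.1] rv [ 0.11 -0.07 -0.11] tcp [ 0.478 -0.136  0.105]
[-45, -106, 43] shift [ 17.9  -2.  100.3] rv [ 0.11 -0.07 -0.11] tcp [ 0.527 -0.127  0.105]
```

View pics/w2.png

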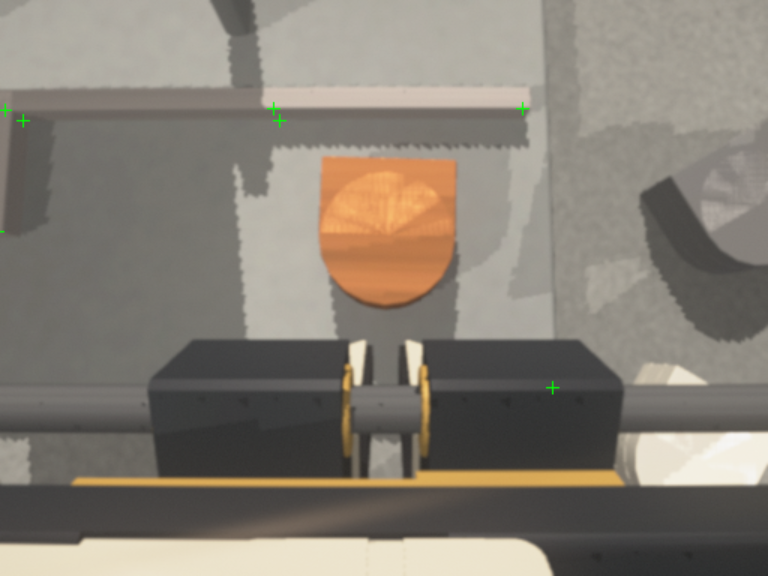

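The heel is centred at (388,230) px and nearly square to the rail. The rail end and the stop lie about 6 px (3 mm) to the right of my prediction, so I'll shift the press origin 2.5 mm to -y. Now I'll go down behind the heel and push it towards the rail.

```bash
sed -i 's/^PR=.*/PR=np.array([.5753,-.0133,.178])/' h.py
python3 - <<'E'
from h import *
go([[-97,-106,43],[-84,-106,43],[-52,-106,43]])
E
```

```text
[-97, -106, 43] shift [-31.    0.7  82.4] rv [ 0.11 -0.07 -0.11] tcp [ 0.477 -0.139  0.105]
[-84, -106, 43] shift [-18.8   0.6  86.9] rv [ 0.11 -0.07 -0.11] tcp [ 0.489 -0.136  0.105]
[-52, -106, 43] shift [11.2  0.6 97.9] rv [ 0.11 -0.07 -0.11] tcp [ 0.521 -0.131  0.105]
```

arm_command(
  series=[
    {"x": -31, "y": -2, "z": 82, "rx": 0, "ry": 0, "rz": 0},
    {"x": -31, "y": -2, "z": 82, "rx": 0, "ry": 0, "rz": 0},
    {"x": -31, "y": -2, "z": 82, "rx": 0, "ry": 0, "rz": 0},
    {"x": -19, "y": -2, "z": 87, "rx": 0, "ry": 0, "rz": 0},
    {"x": -16, "y": -2, "z": 88, "rx": 0, "ry": 0, "rz": 0},
    {"x": -12, "y": -2, "z": 89.5, "rx": 0, "ry": 0, "rz": 0},
    {"x": -8, "y": -2, "z": 91, "rx": 0, "ry": 0, "rz": 0},
    {"x": -4, "y": -2, "z": 92.5, "rx": 0, "ry": 0, "rz": 0},
    {"x": 0, "y": -2, "z": 94, "rx": 0, "ry": 0, "rz": 0},
    {"x": 4, "y": -2, "z": 95.5, "rx": 0, "ry": 0, "rz": 0},
    {"x": 8, "y": -2, "z": 97, "rx": 0, "ry": 0, "rz": 0},
    {"x": 11, "y": -2, "z": 98, "rx": 0, "ry": 0, "rz": 0},
  ],
)

```text
time: 4.6
tool_pos: [0.5207, -0.1269, 0.1039]
tool_rot: [3.141, -0.35, 0.178]
contact_force: [-1.3, 0.3, 0.8]
opening: 0.0003
grip_force: 0.4
```

Run:
```python
from h import *
where()
p=read_camera("wrist")
print(fit_heel([p],[.58,-.12,.154]))
```

```text
t 4.6 tip press mm [ -51.4 -102.2   42.3] F press [-1.21  0.52  0.81] open 0.00030948509965635974
(array([ 0.58 , -0.12 , -0.246]), np.float64(0.0), 0)
```

arm_command(
  series=[
    {"x": 2, "y": 0, "z": 0.7, "rx": 0, "ry": 0, "rz": 0},
    {"x": 3.8, "y": 0, "z": 1.4, "rx": 0, "ry": 0, "rz": 0},
    {"x": 4.7, "y": 0, "z": 1.7, "rx": 0, "ry": 0, "rz": 0},
  ],
)

```text
time: 5.0
tool_pos: [0.5254, -0.1262, 0.1039]
tool_rot: [3.141, -0.35, 0.177]
contact_force: [-1.4, 0.2, -0.3]
opening: 0.0003
grip_force: 0.3
```

arm_command(
  series=[
    {"x": 0.9, "y": 0, "z": 0.3, "rx": 0, "ry": 0, "rz": 0},
    {"x": 1.9, "y": 0, "z": 0.7, "rx": 0, "ry": 0, "rz": 0},
    {"x": 2.8, "y": 0, "z": 1, "rx": 0, "ry": 0, "rz": 0},
  ],
)

```text
time: 5.3
tool_pos: [0.528, -0.1257, 0.1038]
tool_rot: [3.141, -0.349, 0.178]
contact_force: [-5.0, -3.1, 0.4]
opening: 0.0003
grip_force: 2.4
```

arm_command(
  series=[
    {"x": 0.5, "y": 0, "z": 0.2, "rx": 0, "ry": 0, "rz": 0},
    {"x": 1, "y": 0, "z": 0.3, "rx": 0, "ry": 0, "rz": 0},
  ],
)

```text
time: 5.5
tool_pos: [0.5285, -0.1257, 0.1037]
tool_rot: [3.141, -0.348, 0.177]
contact_force: [-8.1, -4.1, 2.5]
opening: 0.0005
grip_force: 4.1
```

Run:
```python
from h import *
where()
print(fit_heel([read_camera("top"),read_camera("side")],[.592,-.11,.178]))
p=read_camera("side"); u=proj(p,[.592,-.11,.05])[0].astype(int)
im=p["pixels"][u[1]-60:u[1]+60,u[0]-80:u[0]+80]
cv2.imwrite("pics/s2.png",cv2.resize(im,(800,600),interpolation=cv2.INTER_CUBIC))
```

```text
t 5.5 tip press mm [ -43.6 -102.4   42.2] F press [-8.66 -2.64  2.48] open 0.0005411936338329527
(array([ 0.60105597, -0.11196197, -0.07511258]), np.float64(0.4895842671394348), 2)
```

View pics/s2.png

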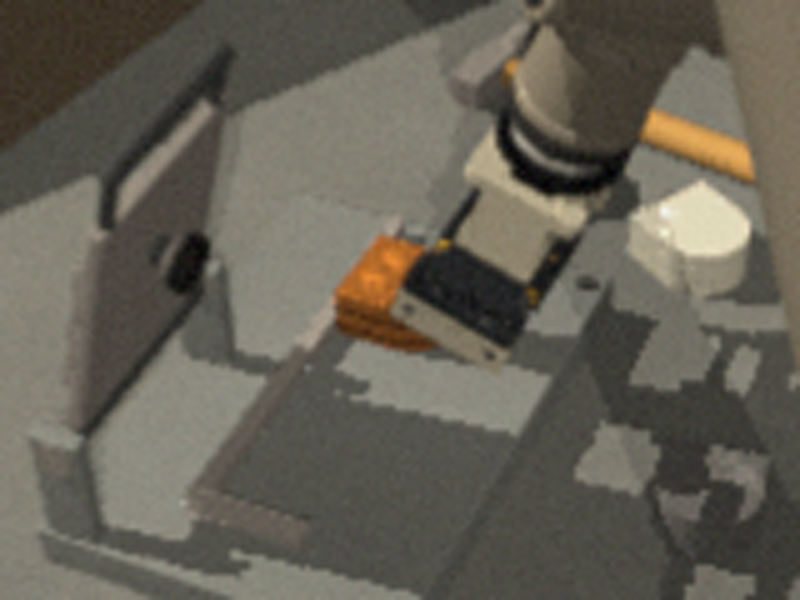

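In this crop the heel (about 385,300) sits flat against the rail, with the force rising to 8.7 N. Next I go round to its -y flank.

Run:
```python
from h import *
go([[-62,-102,43],[-62,-165,43],[12,-165,43],[12,-140,43]])
```

```text
[-62, -102, 43] shift [-17.   -0.4  -7. ] rv [ 0.03  0.03 -0.04] tcp [ 0.51  -0.129  0.105]
[-62, -165, 43] shift [-17.   62.6  -7. ] rv [ 0.03  0.03 -0.04] tcp [ 0.521 -0.191  0.105]
[12, -165, 43] shift [52.6 62.6 18.3] rv [ 0.03  0.03 -0.04] tcp [ 0.594 -0.178  0.105]
[12, -140, 43] shift [52.6 37.6 18.2] rv [ 0.03  0.03 -0.04] tcp [ 0.59  -0.153  0.105]
```

arm_command(
  series=[
    {"x": -17, "y": 0, "z": -7, "rx": 0, "ry": 0, "rz": 0},
    {"x": -17, "y": 20, "z": -7, "rx": 0, "ry": 0, "rz": 0},
    {"x": -17, "y": 63, "z": -7, "rx": 0, "ry": 0, "rz": 0},
    {"x": -17, "y": 63, "z": -7, "rx": 0, "ry": 0, "rz": 0},
    {"x": 18, "y": 63, "z": 5.7, "rx": 0, "ry": 0, "rz": 0},
    {"x": 52.6, "y": 63, "z": 18.3, "rx": 0, "ry": 0, "rz": 0},
    {"x": 52.6, "y": 63, "z": 18.3, "rx": 0, "ry": 0, "rz": 0},
    {"x": 52.6, "y": 58, "z": 18.3, "rx": 0, "ry": 0, "rz": 0},
    {"x": 52.6, "y": 53, "z": 18.3, "rx": 0, "ry": 0, "rz": 0},
    {"x": 52.6, "y": 48, "z": 18.3, "rx": 0, "ry": 0, "rz": 0},
    {"x": 52.6, "y": 43, "z": 18.3, "rx": 0, "ry": 0, "rz": 0},
    {"x": 52.6, "y": 38, "z": 18.3, "rx": 0, "ry": 0, "rz": 0},
  ],
)

```text
time: 6.95
tool_pos: [0.5903, -0.1528, 0.105]
tool_rot: [3.141, -0.35, 0.177]
contact_force: [-0.1, -0.6, -0.9]
opening: 0.0006
grip_force: 0.3
```

Run:
```python
from h import *
where()
p=read_camera("wrist"); print(fit_heel([p],[.595,-.11,.178]), [(np.round(d["point"],3).tolist(),round(d["confidence"],2)) for d in mark_of(p,"heel")])
```

```text
t 6.95 tip press mm [  12.5 -140.    43.5] F press [-0.22 -0.62 -0.88] open 0.000627935705419798
(array([ 0.595, -0.11 , -0.222]), np.float64(0.0), 0) []
```

arm_command(
  series=[
    {"x": 0, "y": -4, "z": 0, "rx": 0, "ry": 0, "rz": 0},
    {"x": 0, "y": -8, "z": 0, "rx": 0, "ry": 0, "rz": 0},
    {"x": 0, "y": -12, "z": 0, "rx": 0, "ry": 0, "rz": 0},
    {"x": 0, "y": -16, "z": 0, "rx": 0, "ry": 0, "rz": 0},
    {"x": 0, "y": -20, "z": 0, "rx": 0, "ry": 0, "rz": 0},
    {"x": 0, "y": -24, "z": 0, "rx": 0, "ry": 0, "rz": 0},
  ],
)

```text
time: 7.7
tool_pos: [0.5865, -0.1291, 0.1049]
tool_rot: [3.141, -0.35, 0.178]
contact_force: [0.1, -0.1, 0.9]
opening: 0.0004
grip_force: 0.4
```

Run:
```python
from h import *
where()
S=[read_camera("top"),read_camera("side")]
for p in S: print([(np.round(d["point"],3).tolist(),round(d["confidence"],2)) for d in mark_of(p,"heel")])
print(fit_heel(S[1:],[.595,-.11,.178]))
ims=[]
for p,w in zip(S,(60,60)):
    u=proj(p,[.592,-.09,.05])[0].astype(int); ims.append(cv2.resize(p["pixels"][u[1]-50:u[1]+50,u[0]-50:u[0]+50],(400,400),interpolation=cv2.INTER_CUBIC))
cv2.imwrite("pics/s3.png",np.hstack(ims))
```

```text
t 7.7 tip press mm [  12.9 -116.    43.4] F press [ 0.13 -0.14  0.87] open 0.00043044556985314704
[([0.482, -0.303, -0.0], 0.97), ([0.617, -0.31, -0.002], 0.62), ([0.602, -0.397, -0.003], 0.47), ([0.585, -0.08, 0.033], 0.36)]
[([0.354, -0.085, 0.001], 0.81), ([0.589, -0.075, 0.032], 0.74), ([0.481, -0.299, 0.005], 0.59), ([0.614, -0.313, -0.002], 0.53)]
(array([ 0.58568788, -0.07069232, -0.53254693]), np.float64(0.3076091706752777), 1)
```

View pics/s3.png

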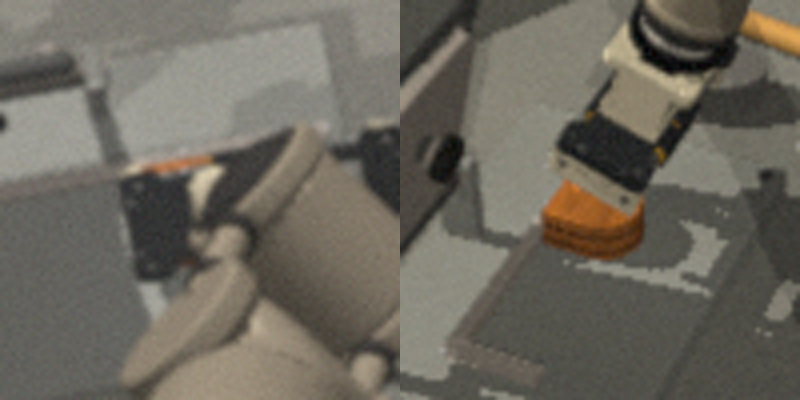

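In these crops the heel (right panel, about 595,225) is being pushed along the rail and still touches it. Pusher and heel centres are 51 mm apart, so I continue.

arm_command(
  series=[
    {"x": 0, "y": -5, "z": 0, "rx": 0, "ry": 0, "rz": 0},
    {"x": 0, "y": -11, "z": 0, "rx": 0, "ry": 0, "rz": 0},
    {"x": 0, "y": -17, "z": 0, "rx": 0, "ry": 0, "rz": 0},
    {"x": 0, "y": -23, "z": 0, "rx": 0, "ry": 0, "rz": 0},
    {"x": 0, "y": -29, "z": 0, "rx": 0, "ry": 0, "rz": 0},
    {"x": 0, "y": -35, "z": 0, "rx": 0, "ry": 0, "rz": 0},
    {"x": 0, "y": -41, "z": 0, "rx": 0, "ry": 0, "rz": 0},
    {"x": 0, "y": -47, "z": 0, "rx": 0, "ry": 0, "rz": 0},
    {"x": 0, "y": -53, "z": 0, "rx": 0, "ry": 0, "rz": 0},
    {"x": 0, "y": -59, "z": 0, "rx": 0, "ry": 0, "rz": 0},
    {"x": 0, "y": -65, "z": 0, "rx": 0, "ry": 0, "rz": 0},
    {"x": 0, "y": -71, "z": 0, "rx": 0, "ry": 0, "rz": 0},
    {"x": 0, "y": -77, "z": 0, "rx": 0, "ry": 0, "rz": 0},
    {"x": 0, "y": -83, "z": 0, "rx": 0, "ry": 0, "rz": 0},
    {"x": 0, "y": -89, "z": 0, "rx": 0, "ry": 0, "rz": 0},
    {"x": 0, "y": -95, "z": 0, "rx": 0, "ry": 0, "rz": 0},
    {"x": 0, "y": -101, "z": 0, "rx": 0, "ry": 0, "rz": 0},
    {"x": 0, "y": -107, "z": 0, "rx": 0, "ry": 0, "rz": 0},
    {"x": 0, "y": -112, "z": 0, "rx": 0, "ry": 0, "rz": 0},
    {"x": 0, "y": -114, "z": 0, "rx": 0, "ry": 0, "rz": 0},
  ],
)

```text
time: 9.95
tool_pos: [0.5662, -0.0166, 0.1048]
tool_rot: [3.141, -0.35, 0.178]
contact_force: [-0.2, -1.0, 0.4]
opening: 0.0004
grip_force: 0.4
```

Run:
```python
from h import *
where()
S=[read_camera("top"),read_camera("side")]
for p in S: print([(np.round(d["point"],3).tolist(),round(d["confidence"],2)) for d in mark_of(p,"heel") if d["point"][1]>-.06])
```

```text
t 9.95 tip press mm [12.9 -1.7 43.2] F press [-0.36 -0.93  0.4 ] open 0.0003997460179269522
[([0.566, 0.029, 0.03], 0.51), ([0.436, 0.304, 0.005], 0.3)]
[([0.566, 0.037, 0.03], 0.83)]
```

arm_command(
  series=[
    {"x": 0, "y": -2, "z": 0, "rx": 0, "ry": 0, "rz": 0},
    {"x": 0, "y": -4, "z": 0, "rx": 0, "ry": 0, "rz": 0},
    {"x": 0, "y": -6, "z": 0, "rx": 0, "ry": 0, "rz": 0},
    {"x": 0, "y": -7, "z": 0, "rx": 0, "ry": 0, "rz": 0},
    {"x": 0, "y": -8, "z": 0, "rx": 0, "ry": 0, "rz": 0},
  ],
)

```text
time: 10.65
tool_pos: [0.565, -0.0092, 0.1048]
tool_rot: [3.141, -0.35, 0.177]
contact_force: [-0.1, -0.6, -1.0]
opening: 0.0006
grip_force: 0.3
```

arm_command(
  series=[
    {"x": 0, "y": -1, "z": 0, "rx": 0, "ry": 0, "rz": 0},
    {"x": 0, "y": -2, "z": 0, "rx": 0, "ry": 0, "rz": 0},
  ],
)

```text
time: 10.85
tool_pos: [0.5647, -0.0073, 0.1048]
tool_rot: [3.141, -0.35, 0.177]
contact_force: [-0.4, -0.0, -0.2]
opening: 0.0002
grip_force: 0.3
```

Tip y is now about 8 mm.

arm_command(
  series=[
    {"x": 0, "y": -1, "z": 0, "rx": 0, "ry": 0, "rz": 0},
    {"x": 0, "y": -2, "z": 0, "rx": 0, "ry": 0, "rz": 0},
  ],
)

```text
time: 11.05
tool_pos: [0.5643, -0.0053, 0.1048]
tool_rot: [3.141, -0.35, 0.177]
contact_force: [0.4, -1.0, -1.0]
opening: 0.0002
grip_force: 0.3
```

arm_command(
  series=[
    {"x": 0, "y": -1, "z": 0, "rx": 0, "ry": 0, "rz": 0},
    {"x": 0, "y": -1.5, "z": 0, "rx": 0, "ry": 0, "rz": 0},
  ],
)

```text
time: 11.25
tool_pos: [0.5644, -0.0042, 0.105]
tool_rot: [3.14, -0.351, 0.178]
contact_force: [0.9, -3.9, 1.2]
opening: -0.0
grip_force: 1.9
```

arm_command(
  series=[
    {"x": 0, "y": -0.5, "z": 0, "rx": 0, "ry": 0, "rz": 0},
    {"x": 0, "y": -1, "z": 0, "rx": 0, "ry": 0, "rz": 0},
  ],
)

```text
time: 11.45
tool_pos: [0.5647, -0.0038, 0.1054]
tool_rot: [3.139, -0.352, 0.177]
contact_force: [0.9, -8.5, 1.4]
opening: 0.0006
grip_force: 3.9
```

Run:
```python
from h import *
where()
go([[12,0,43],[-62,0,43],[-62,60,43],[-46,60,43]])
```

```text
t 11.45 tip press mm [13.9 11.1 43.9] F press [-0.64 -8.47  1.43] open 0.0006055410856415551
[12, 0, 43] shift [-1.9 11.2  0.2] rv [ 0.15 -0.17 -0.03] tcp [ 0.565 -0.015  0.105]
[-62, 0, 43] shift [-71.3  11.3 -25.3] rv [ 0.15 -0.17 -0.03] tcp [ 0.492 -0.028  0.105]
[-62, 60, 43] shift [-71.4 -48.7 -25.4] rv [ 0.15 -0.17 -0.03] tcp [0.482 0.031 0.105]
[-46, 60, 43] shift [-56.3 -48.7 -19.9] rv [ 0.15 -0.17 -0.03] tcp [0.497 0.034 0.105]
```

arm_command(
  series=[
    {"x": 0, "y": 12, "z": 0, "rx": 0, "ry": 0, "rz": 0},
    {"x": -45, "y": 12, "z": -16.4, "rx": 0, "ry": 0, "rz": 0},
    {"x": -73, "y": 12, "z": -26, "rx": 0, "ry": 0, "rz": 0},
    {"x": -73, "y": -10, "z": -26, "rx": 0, "ry": 0, "rz": 0},
    {"x": -73, "y": -50, "z": -26, "rx": 0, "ry": 0, "rz": 0},
    {"x": -73, "y": -50, "z": -26, "rx": 0, "ry": 0, "rz": 0},
    {"x": -66, "y": -50, "z": -23.4, "rx": 0, "ry": 0, "rz": 0},
    {"x": -62, "y": -50, "z": -22, "rx": 0, "ry": 0, "rz": 0},
    {"x": -60, "y": -50, "z": -21.3, "rx": 0, "ry": 0, "rz": 0},
    {"x": -58, "y": -50, "z": -20.5, "rx": 0, "ry": 0, "rz": 0},
    {"x": -56, "y": -50, "z": -19.8, "rx": 0, "ry": 0, "rz": 0},
  ],
)

```text
time: 12.55
tool_pos: [0.4968, 0.0353, 0.1041]
tool_rot: [3.141, -0.35, 0.176]
contact_force: [0.2, -0.4, -0.3]
opening: 0.0002
grip_force: 0.0
```

arm_command(
  series=[
    {"x": 1, "y": 0, "z": 0.3, "rx": 0, "ry": 0, "rz": 0},
  ],
)

```text
time: 12.65
tool_pos: [0.4978, 0.0357, 0.1042]
tool_rot: [3.141, -0.35, 0.177]
contact_force: [0.9, -0.7, 0.2]
opening: 0.0006
grip_force: 0.0
```

arm_command(
  series=[
    {"x": 0.9, "y": 0, "z": 0.3, "rx": 0, "ry": 0, "rz": 0},
    {"x": 1.9, "y": 0, "z": 0.7, "rx": 0, "ry": 0, "rz": 0},
  ],
)

```text
time: 12.85
tool_pos: [0.4993, 0.0363, 0.1041]
tool_rot: [3.141, -0.349, 0.177]
contact_force: [-3.5, -1.4, 0.3]
opening: 0.0006
grip_force: 1.8
```

arm_command(
  series=[
    {"x": 0.5, "y": 0, "z": 0.2, "rx": 0, "ry": 0, "rz": 0},
    {"x": 1, "y": 0, "z": 0.4, "rx": 0, "ry": 0, "rz": 0},
  ],
)

```text
time: 13.05
tool_pos: [0.4996, 0.0366, 0.1038]
tool_rot: [-3.141, -0.348, 0.177]
contact_force: [-6.5, -3.7, 2.5]
opening: 0.0005
grip_force: 3.4
```

The heel is home against both faces. I'll back off and up, check it, and plan the approach to the handle.

arm_command(
  series=[
    {"x": -30, "y": 0, "z": -11, "rx": 0, "ry": 0, "rz": 0},
    {"x": -50, "y": 0, "z": -50, "rx": 0, "ry": 0, "rz": 0},
    {"x": -70, "y": 0, "z": -95, "rx": 0, "ry": 0, "rz": 0},
    {"x": -90, "y": 0, "z": -140, "rx": 0, "ry": 0, "rz": 0},
    {"x": -90, "y": 0, "z": -140, "rx": 0, "ry": 0, "rz": 0},
  ],
  hand=50,
)

```text
time: 13.55
tool_pos: [0.3688, 0.013, 0.2093]
tool_rot: [3.136, -0.358, 0.179]
contact_force: [1.0, 1.0, 0.4]
opening: 0.0361
grip_force: 0.0
```

Run:
```python
from h import *
where(); print(np.round(observe()["qpos"],2))
W=read_camera("wrist"); S=[W,read_camera("top"),read_camera("side")]
for p in S:
  for n in ("heel","handle","foot_axis","hinge","corner"):
    print(n,[(np.round(d["point"],3).tolist(),round(d["confidence"],2)) for d in mark_of(p,n)][:1], end=" ")
  print()
print(fit_heel([W],[.565,.047,.178]))
cv2.imwrite("pics/w3.png",cv2.resize(W["pixels"],(768,576)))
for t in (90,-90):
    go([[-60,60,380],[54,60,380],[54,60,292]],off=.047,turn=t,tilt=0)
```

```text
t 13.55 tip press mm [-175.6   62.1  147.9] F press [1.2  0.81 0.41] open 0.03606434730270422
[-0.28  0.03  2.26  0.29  0.55  0.89]
heel [([0.568, 0.044, 0.029], 0.65)] handle [] foot_axis [] hinge [] corner [([0.593, 0.086, 0.029], 0.82)] 
heel [([0.483, -0.298, 0.002], 0.8)] handle [([0.618, 0.057, 0.29], 0.7)] foot_axis [] hinge [([0.669, 0.067, 0.099], 0.55)] corner [([0.596, 0.086, 0.029], 0.85)] 
heel [([0.562, 0.048, 0.03], 0.95)] handle [([0.617, 0.052, 0.288], 0.62)] foot_axis [([0.642, 0.06, 0.195], 0.73)] hinge [([0.666, 0.064, 0.102], 0.67)] corner [([0.594, 0.083, 0.026], 0.89)] 
(array([0.56688191, 0.04491714, 0.16452902]), np.float64(0.0014210465596988797), 1)
[-60, 60, 380] shift [ 205.     2.4 -161.6] rv [-15.7  -15.76  88.96] tcp [0.506 0.035 0.427]
[54, 60, 380] shift [ 312.1    2.3 -122.5] rv [-15.7  -15.76  88.96] tcp [0.618 0.055 0.427]
[54, 60, 292] shift [281.9   2.3 -39.9] rv [-15.7  -15.76  88.96] tcp [0.618 0.055 0.339]
[-60, 60, 380] shift [ 205.     2.4 -161.6] rv [ 15.76 -15.71 -89.03] tcp [0.506 0.035 0.427]
[54, 60, 380] shift [ 312.1    2.3 -122.5] rv [ 15.76 -15.71 -89.03] tcp [0.618 0.055 0.427]
[54, 60, 292] shift [281.9   2.3 -39.9] rv [ 15.76 -15.71 -89.03] tcp [0.618 0.055 0.339]
```

View pics/w3.png

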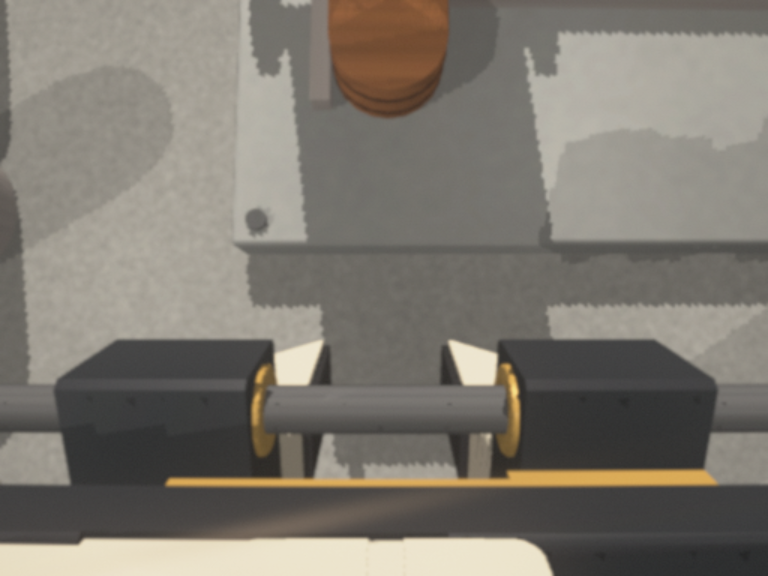

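The wrist view shows the heel (390,55) with its flank against the end stop (320,50). Next is the handle: rise, turn -90°, then come over the bar.

arm_command(
  series=[
    {"x": 205, "y": 2, "z": -162, "rx": 15.8, "ry": -15.7, "rz": -89},
    {"x": 205, "y": 2, "z": -162, "rx": 15.8, "ry": -15.7, "rz": -89},
    {"x": 205, "y": 2, "z": -162, "rx": 15.8, "ry": -15.7, "rz": -89},
    {"x": 205, "y": 2, "z": -162, "rx": 15.8, "ry": -15.7, "rz": -89},
    {"x": 205, "y": 2, "z": -162, "rx": 15.8, "ry": -15.7, "rz": -89},
    {"x": 205, "y": 2, "z": -162, "rx": 15.8, "ry": -15.7, "rz": -89},
    {"x": 205, "y": 2, "z": -162, "rx": 15.8, "ry": -15.7, "rz": -89},
    {"x": 205, "y": 2, "z": -162, "rx": 15.8, "ry": -15.7, "rz": -89},
    {"x": 205, "y": 2, "z": -162, "rx": 15.8, "ry": -15.7, "rz": -89},
    {"x": 205, "y": 2, "z": -162, "rx": 15.8, "ry": -15.7, "rz": -89},
    {"x": 205, "y": 2, "z": -162, "rx": 15.8, "ry": -15.7, "rz": -89},
    {"x": 260, "y": 2, "z": -142, "rx": 15.8, "ry": -15.7, "rz": -89},
    {"x": 312, "y": 2, "z": -122, "rx": 15.8, "ry": -15.7, "rz": -89},
    {"x": 312, "y": 2, "z": -122, "rx": 15.8, "ry": -15.7, "rz": -89},
    {"x": 312, "y": 2, "z": -122, "rx": 15.8, "ry": -15.7, "rz": -89},
  ],
)

```text
time: 16.0
tool_pos: [0.6195, 0.0559, 0.4239]
tool_rot: [-3.138, -0.001, 1.749]
contact_force: [-0.7, -0.1, -0.7]
opening: 0.0499
grip_force: 0.0
```

Run:
```python
from h import *
where(.047); print(np.round(observe()["qpos"],2))
W=read_camera("wrist"); S=[W,read_camera("top"),read_camera("side")]
for p in S:
  for n in ("heel","handle","foot_axis","hinge"):
    print(n,[(np.round(d["point"],3).tolist(),round(d["confidence"],2)) for d in mark_of(p,n)][:1], end=" ")
  print()
cv2.imwrite("pics/w4.png",cv2.resize(np.hstack([W["pixels"],S[2]["pixels"]]),(800,300)))
go([[54,60,380],[54,60,292]],off=.047,turn=-90,tilt=0)
```

```text
t 16.0 tip press mm [ 55.6  60.3 376.9] F press [-0.74  0.01 -0.66] open 0.04993511111162696
[-0.03  0.48  0.95  0.    1.71 -0.21]
heel [([0.357, -0.09, -0.003], 0.76)] handle [([0.614, 0.056, 0.291], 0.71)] foot_axis [([0.64, 0.058, 0.197], 0.92)] hinge [([0.662, 0.064, 0.097], 0.7)] 
heel [([0.484, -0.3, 0.003], 0.86)] handle [] foot_axis [] hinge [] 
heel [([0.619, -0.314, -0.002], 0.83)] handle [([0.618, 0.05, 0.287], 0.89)] foot_axis [([0.644, 0.055, 0.195], 0.78)] hinge [([0.661, 0.06, 0.1], 0.78)] 
[54, 60, 380] shift [-0.3 -0.1 -0.6] rv [-0.03 -0.04 -0.02] tcp [0.618 0.055 0.427]
[54, 60, 292] shift [-0.4 -0.  87.4] rv [-0.03 -0.04 -0.02] tcp [0.618 0.055 0.339]
```

View pics/w4.png

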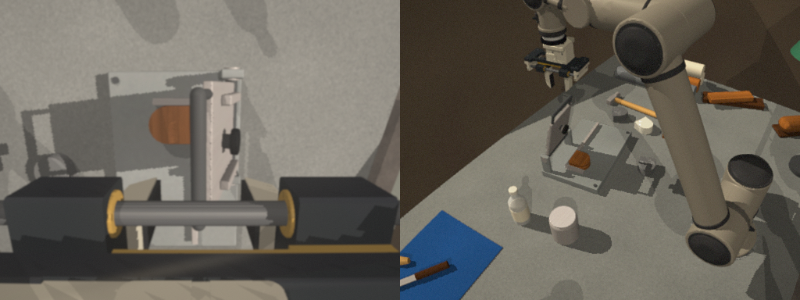

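The wrist view shows the bar (200,150) centred between the open fingers (about 150 and 250), and the heel still home. Descend and grip the bar softly.

arm_command(
  series=[
    {"x": 0, "y": -0.5, "z": 40, "rx": 0, "ry": 0, "rz": 0},
    {"x": 0, "y": -1, "z": 75, "rx": 0, "ry": 0, "rz": 0},
    {"x": 0, "y": -1, "z": 89, "rx": 0, "ry": 0, "rz": 0},
    {"x": 0, "y": -1, "z": 89, "rx": 0, "ry": 0, "rz": 0},
  ],
)

```text
time: 17.15
tool_pos: [0.6161, 0.0555, 0.3347]
tool_rot: [-3.136, -0.002, 1.748]
contact_force: [0.1, -0.5, -0.6]
opening: 0.0501
grip_force: 0.0
```

arm_command(
  series=[
    {"x": 0, "y": 0, "z": 0, "rx": 0, "ry": 0, "rz": 0},
    {"x": 0, "y": 0, "z": 0, "rx": 0, "ry": 0, "rz": 0},
    {"x": 0, "y": 0, "z": 0, "rx": 0, "ry": 0, "rz": 0},
    {"x": 0, "y": 0, "z": 0, "rx": 0, "ry": 0, "rz": 0},
    {"x": 0, "y": 0, "z": 0, "rx": 0, "ry": 0, "rz": 0},
  ],
  hand=5,
  squeeze=12,
)

```text
time: 17.65
tool_pos: [0.6169, 0.0555, 0.3379]
tool_rot: [3.141, -0.0, 1.748]
contact_force: [-0.7, -0.3, 0.9]
opening: 0.0146
grip_force: 0.0
```

Run:
```python
from h import *
where(.047); print(observe()["grip_force"])
th0=1.34
for th in np.arange(1.3,.1,-.05): print(round(th,2),np.round([-200*(np.cos(th)-np.cos(th0)),200*(np.sin(th0)-np.sin(th))],1))
```

```text
t 17.65 tip press mm [ 53.2  60.4 290.9] F press [-0.7  -0.18  0.87] open 0.014556308817603213
0.0
1.3 [-7.7  2. ]
1.25 [-17.3   4.9]
1.2 [-26.7   8.3]
1.15 [-35.9  12.1]
1.1 [-45.   16.5]
1.05 [-53.8  21.2]
1.0 [-62.3  26.4]
0.95 [-70.6  32. ]
0.9 [-78.6  38. ]
0.85 [-86.2  44.4]
0.8 [-93.6  51.2]
0.75 [-100.6   58.4]
0.7 [-107.2   65.9]
0.65 [-113.5   73.7]
0.6 [-119.3   81.8]
0.55 [-124.8   90.2]
0.5 [-129.8   98.8]
0.45 [-134.3  107.7]
0.4 [-138.5  116.8]
0.35 [-142.1  126.1]
0.3 [-145.3  135.6]
0.25 [-148.   145.2]
0.2 [-150.3  155. ]
0.15 [-152.   164.8]
```

arm_command(
  series=[
    {"x": 0, "y": 0, "z": 0, "rx": 0, "ry": 0, "rz": 0},
    {"x": 0, "y": 0, "z": 0, "rx": 0, "ry": 0, "rz": 0},
    {"x": 0, "y": -4, "z": 1, "rx": 0, "ry": 0, "rz": 0},
    {"x": 0, "y": -9, "z": 2.3, "rx": 0, "ry": 0, "rz": 0},
    {"x": 0, "y": -17.3, "z": 4.9, "rx": 0, "ry": 0, "rz": 0},
    {"x": 0, "y": -26.7, "z": 8.3, "rx": 0, "ry": 0, "rz": 0},
    {"x": 0, "y": -35.9, "z": 12.1, "rx": 0, "ry": 0, "rz": 0},
    {"x": 0, "y": -45, "z": 16.5, "rx": 0, "ry": 0, "rz": 0},
    {"x": 0, "y": -53.8, "z": 21.2, "rx": 0, "ry": 0, "rz": 0},
    {"x": 0, "y": -62.3, "z": 26.4, "rx": 0, "ry": 0, "rz": 0},
    {"x": 0, "y": -66.5, "z": 29.2, "rx": 0, "ry": 0, "rz": 0},
    {"x": 0, "y": -70.6, "z": 32, "rx": 0, "ry": 0, "rz": 0},
  ],
)

```text
time: 18.85
tool_pos: [0.5472, 0.043, 0.3056]
tool_rot: [3.141, -0.001, 1.748]
contact_force: [3.4, 0.5, 1.2]
opening: 0.0136
grip_force: 12.0
```

Run:
```python
from h import *
where(.047); print(observe()["grip_force"])
p=read_camera("side")
for n in ("handle","foot_axis"): print(n,[np.round(d["point"],3).tolist() for d in mark_of(p,n)][:1])
```

```text
t 18.85 tip press mm [-17.7  60.4 258.6] F press [ 3.4  -0.09  1.24] open 0.013572739634166294
11.99998453259468
handle [[0.547, 0.04, 0.256]]
foot_axis [[0.605, 0.05, 0.178]]
```

arm_command(
  series=[
    {"x": 0, "y": -4, "z": 3, "rx": 0, "ry": 0, "rz": 0},
    {"x": 0, "y": -8, "z": 6, "rx": 0, "ry": 0, "rz": 0},
    {"x": 0, "y": -15.6, "z": 12.4, "rx": 0, "ry": 0, "rz": 0},
    {"x": 0, "y": -23, "z": 19.2, "rx": 0, "ry": 0, "rz": 0},
    {"x": 0, "y": -30, "z": 26.4, "rx": 0, "ry": 0, "rz": 0},
    {"x": 0, "y": -36.6, "z": 33.9, "rx": 0, "ry": 0, "rz": 0},
    {"x": 0, "y": -42.9, "z": 41.7, "rx": 0, "ry": 0, "rz": 0},
    {"x": 0, "y": -48.7, "z": 49.8, "rx": 0, "ry": 0, "rz": 0},
    {"x": 0, "y": -54.2, "z": 58.2, "rx": 0, "ry": 0, "rz": 0},
    {"x": 0, "y": -59.2, "z": 66.8, "rx": 0, "ry": 0, "rz": 0},
    {"x": 0, "y": -63.7, "z": 75.7, "rx": 0, "ry": 0, "rz": 0},
    {"x": 0, "y": -66, "z": 80.2, "rx": 0, "ry": 0, "rz": 0},
    {"x": 0, "y": -67.9, "z": 84.8, "rx": 0, "ry": 0, "rz": 0},
  ],
)

```text
time: 20.3
tool_pos: [0.4806, 0.031, 0.2201]
tool_rot: [3.141, -0.001, 1.748]
contact_force: [5.5, 0.6, 1.7]
opening: 0.0137
grip_force: 12.0
```

Run:
```python
from h import *
where(.047); print(observe()["grip_force"])
p=read_camera("side")
for n in ("handle","foot_axis"): print(n,[np.round(d["point"],3).tolist() for d in mark_of(p,n)][:1])
```

```text
t 20.3 tip press mm [-85.4  60.4 173.1] F press [ 5.51 -0.38  1.72] open 0.013699341167689089
11.9984570145607
handle [[0.483, 0.027, 0.169]]
foot_axis [[0.575, 0.047, 0.134]]
```

arm_command(
  series=[
    {"x": 0, "y": -2, "z": 5, "rx": 0, "ry": 0, "rz": 0},
    {"x": 0, "y": -4, "z": 12, "rx": 0, "ry": 0, "rz": 0},
    {"x": 0, "y": -6, "z": 19, "rx": 0, "ry": 0, "rz": 0},
    {"x": 0, "y": -7.7, "z": 26, "rx": 0, "ry": 0, "rz": 0},
    {"x": 0, "y": -9, "z": 32, "rx": 0, "ry": 0, "rz": 0},
    {"x": 0, "y": -10, "z": 37, "rx": 0, "ry": 0, "rz": 0},
    {"x": 0, "y": -10, "z": 37, "rx": 0, "ry": 0, "rz": 0},
  ],
)

```text
time: 21.15
tool_pos: [0.4701, 0.0293, 0.1827]
tool_rot: [-3.14, -0.001, 1.748]
contact_force: [5.3, -0.8, -6.4]
opening: 0.0134
grip_force: 12.0
```

arm_command(
  series=[
    {"x": 0, "y": 0, "z": 0, "rx": 0, "ry": 0, "rz": 0},
    {"x": 0, "y": 0, "z": 0, "rx": 0, "ry": 0, "rz": 0},
    {"x": 0, "y": 0, "z": 0, "rx": 0, "ry": 0, "rz": 0},
    {"x": 0, "y": 0, "z": -10, "rx": 0, "ry": 0, "rz": 0},
    {"x": 0, "y": 0, "z": -25, "rx": 0, "ry": 0, "rz": 0},
    {"x": 0, "y": 0, "z": -36, "rx": 0, "ry": 0, "rz": 0},
    {"x": 0, "y": 0, "z": -36, "rx": 0, "ry": 0, "rz": 0},
  ],
  hand=22,
)

```text
time: 21.85
tool_pos: [0.4714, 0.0293, 0.2216]
tool_rot: [3.139, 0.0, 1.748]
contact_force: [1.1, 0.8, 0.1]
opening: 0.0223
grip_force: 0.0
```

arm_command(
  series=[
    {"x": 0, "y": 0, "z": 0, "rx": 0, "ry": 0, "rz": 0},
    {"x": 0, "y": 0, "z": 0, "rx": 0, "ry": 0, "rz": 0},
    {"x": 0, "y": 0, "z": 0, "rx": 0, "ry": 0, "rz": 0},
    {"x": 0, "y": 0, "z": 0, "rx": 0, "ry": 0, "rz": 0},
    {"x": 0, "y": 0, "z": 0, "rx": 0, "ry": 0, "rz": 0},
  ],
  hand=0,
)

```text
time: 22.35
tool_pos: [0.4705, 0.0294, 0.2194]
tool_rot: [-3.14, -0.001, 1.748]
contact_force: [0.3, -0.1, -0.4]
opening: 0.0006
grip_force: 0.0
```

Run:
```python
from h import *
where()
S=[read_camera("side"),read_camera("wrist")]
for p in S:
  for n in ("handle","foot_axis","heel"): print(n,[np.round(d["point"],3).tolist() for d in mark_of(p,n)][:2])
go([[-97,60,150],[-98,60,143]],turn=-90,tilt=0)
cv2.imwrite("pics/w5.png",cv2.resize(np.hstack([S[1]["pixels"],S[0]["pixels"]]),(800,300)))
```

```text
t 22.35 tip press mm [-95.6  60.6 153.9] F press [ 0.32 -0.15 -0.35] open 0.0005752614031717158
handle [[0.469, 0.026, 0.132]]
foot_axis [[0.565, 0.042, 0.116]]
heel [[0.354, -0.087, 0.002], [0.48, -0.299, 0.002]]
handle [[0.468, 0.027, 0.129]]
foot_axis [[0.566, 0.045, 0.117]]
heel [[0.358, -0.09, -0.001]]
[-97, 60, 150] shift [-0.5 -1.5  4.2] rv [-0.03 -0.04 -0.02] tcp [0.469 0.029 0.216]
[-98, 60, 143] shift [-0.5 -2.5 11.2] rv [-0.03 -0.04 -0.02] tcp [0.468 0.028 0.208]
```

View pics/w5.png

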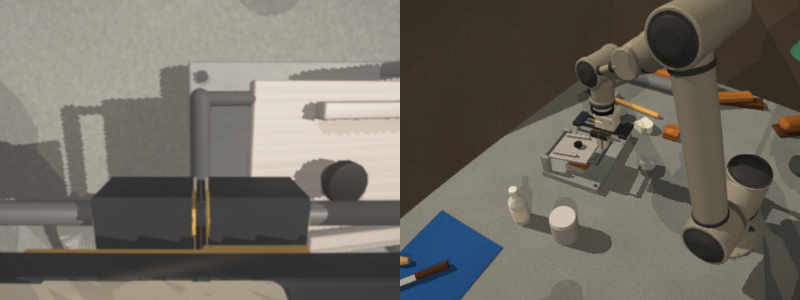

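The bar (200,135) lies directly under the closed fingertips (200,200), and the plate and knob are clear of the gripper. Now press down from above, feeling for the foot.

arm_command(
  series=[
    {"x": 0, "y": -1.5, "z": 6, "rx": 0, "ry": 0, "rz": 0},
    {"x": 0, "y": -2, "z": 11, "rx": 0, "ry": 0, "rz": 0},
    {"x": 0, "y": -2, "z": 14, "rx": 0, "ry": 0, "rz": 0},
    {"x": 0, "y": -2, "z": 17, "rx": 0, "ry": 0, "rz": 0},
    {"x": 0, "y": -2.5, "z": 20, "rx": 0, "ry": 0, "rz": 0},
  ],
)

```text
time: 23.25
tool_pos: [0.468, 0.0289, 0.1994]
tool_rot: [-3.14, -0.001, 1.748]
contact_force: [-1.4, -0.8, 2.3]
opening: 0.0005
grip_force: 1.1
```

arm_command(
  series=[
    {"x": 0, "y": 0, "z": 3, "rx": 0, "ry": 0, "rz": 0},
    {"x": 0, "y": -0.5, "z": 6, "rx": 0, "ry": 0, "rz": 0},
    {"x": 0, "y": -0.5, "z": 8, "rx": 0, "ry": 0, "rz": 0},
  ],
)

```text
time: 23.55
tool_pos: [0.4675, 0.0288, 0.1915]
tool_rot: [-3.141, -0.001, 1.748]
contact_force: [-1.4, -1.1, 2.7]
opening: 0.0007
grip_force: 1.0
```

arm_command(
  series=[
    {"x": 0, "y": 0, "z": 2, "rx": 0, "ry": 0, "rz": 0},
    {"x": 0, "y": -0.3, "z": 4, "rx": 0, "ry": 0, "rz": 0},
    {"x": 0, "y": -0.5, "z": 6, "rx": 0, "ry": 0, "rz": 0},
  ],
)

```text
time: 23.85
tool_pos: [0.4671, 0.0287, 0.1856]
tool_rot: [-3.141, -0.001, 1.748]
contact_force: [-1.3, -0.6, 1.3]
opening: 0.0005
grip_force: 1.0
```

arm_command(
  series=[
    {"x": 0, "y": 0, "z": 2, "rx": 0, "ry": 0, "rz": 0},
    {"x": 0, "y": 0, "z": 4, "rx": 0, "ry": 0, "rz": 0},
  ],
)

```text
time: 24.05
tool_pos: [0.4672, 0.0287, 0.1816]
tool_rot: [-3.141, -0.001, 1.748]
contact_force: [-1.6, -0.0, 2.4]
opening: 0.0006
grip_force: 1.0
```

arm_command(
  series=[
    {"x": 0, "y": 0, "z": 2, "rx": 0, "ry": 0, "rz": 0},
    {"x": 0, "y": 0, "z": 4, "rx": 0, "ry": 0, "rz": 0},
  ],
)

```text
time: 24.25
tool_pos: [0.4671, 0.0287, 0.1775]
tool_rot: [-3.141, -0.001, 1.748]
contact_force: [-1.0, -0.2, 1.5]
opening: 0.0004
grip_force: 1.0
```

arm_command(
  series=[
    {"x": 0, "y": 0, "z": 1.5, "rx": 0, "ry": 0, "rz": 0},
    {"x": 0, "y": 0, "z": 3, "rx": 0, "ry": 0, "rz": 0},
  ],
)

```text
time: 24.45
tool_pos: [0.4672, 0.0287, 0.1746]
tool_rot: [-3.141, -0.001, 1.748]
contact_force: [-1.7, 0.5, 1.8]
opening: 0.0005
grip_force: 0.9
```

arm_command(
  series=[
    {"x": 0, "y": 0, "z": 1.5, "rx": 0, "ry": 0, "rz": 0},
    {"x": 0, "y": 0, "z": 3, "rx": 0, "ry": 0, "rz": 0},
  ],
)

```text
time: 24.65
tool_pos: [0.4671, 0.0288, 0.1716]
tool_rot: [-3.141, -0.001, 1.748]
contact_force: [-1.0, -0.3, 2.3]
opening: 0.0005
grip_force: 0.9
```

arm_command(
  series=[
    {"x": 0, "y": 0, "z": 1, "rx": 0, "ry": 0, "rz": 0},
    {"x": 0, "y": 0, "z": 2, "rx": 0, "ry": 0, "rz": 0},
  ],
)

```text
time: 24.85
tool_pos: [0.4672, 0.0287, 0.1696]
tool_rot: [-3.141, -0.001, 1.748]
contact_force: [-1.3, -1.4, 0.4]
opening: 0.0006
grip_force: 0.9
```

Bar z is about 97 mm, so θ is near 0.005. Continue down.

arm_command(
  series=[
    {"x": 0, "y": 0, "z": 1, "rx": 0, "ry": 0, "rz": 0},
    {"x": 0, "y": 0, "z": 2, "rx": 0, "ry": 0, "rz": 0},
    {"x": 0, "y": 0, "z": 3, "rx": 0, "ry": 0, "rz": 0},
  ],
)

```text
time: 25.15
tool_pos: [0.4671, 0.0287, 0.1668]
tool_rot: [-3.141, -0.001, 1.748]
contact_force: [-2.7, -1.3, 6.2]
opening: 0.0005
grip_force: 3.0
```

arm_command(
  series=[
    {"x": 0, "y": 0, "z": 1, "rx": 0, "ry": 0, "rz": 0},
    {"x": 0, "y": 0, "z": 2, "rx": 0, "ry": 0, "rz": 0},
  ],
)

```text
time: 25.35
tool_pos: [0.4671, 0.0288, 0.1651]
tool_rot: [-3.141, -0.001, 1.748]
contact_force: [-4.4, -0.5, 8.8]
opening: 0.0003
grip_force: 4.7
```

arm_command(
  series=[
    {"x": 0, "y": 0, "z": 1, "rx": 0, "ry": 0, "rz": 0},
    {"x": 0, "y": 0, "z": 2, "rx": 0, "ry": 0, "rz": 0},
  ],
)

```text
time: 25.55
tool_pos: [0.4671, 0.0287, 0.1634]
tool_rot: [-3.141, -0.0, 1.748]
contact_force: [-5.2, 0.1, 12.5]
opening: -0.0001
grip_force: 6.3
```

arm_command(
  series=[
    {"x": 0, "y": 0, "z": -0.5, "rx": 0, "ry": 0, "rz": 0},
    {"x": 0, "y": 0, "z": -0.5, "rx": 0, "ry": 0, "rz": 0},
    {"x": 0, "y": 0, "z": -0.5, "rx": 0, "ry": 0, "rz": 0},
  ],
)

```text
time: 25.85
tool_pos: [0.4671, 0.0287, 0.1636]
tool_rot: [-3.141, -0.001, 1.748]
contact_force: [-2.3, -1.0, 7.3]
opening: 0.0005
grip_force: 3.5
```

Run:
```python
from h import *
F=[]
for i in range(5): F.append(observe()["contact_force"]); read_camera("top")
print(np.round(F,1), np.mean(F,0)); where()
```

```text
[[-2.3 -1.   7.3]
 [-3.3 -0.6  7.3]
 [-2.6 -1.   8. ]
 [-3.4 -0.9  7.4]
 [-3.3 -0.3  6.3]] [-2.9914577  -0.77513381  7.24673546]
t 26.1 tip press mm [-99.1  60.6  98.1] F press [-2.63  0.2   7.41] open 0.00041855448654315317
```

arm_command(
  series=[
    {"x": 0, "y": 0, "z": 0.3, "rx": 0, "ry": 0, "rz": 0},
    {"x": 0, "y": 0, "z": 0.3, "rx": 0, "ry": 0, "rz": 0},
  ],
)

```text
time: 26.3
tool_pos: [0.467, 0.0287, 0.1635]
tool_rot: [-3.141, -0.0, 1.748]
contact_force: [-4.9, -0.0, 9.3]
opening: 0.0003
grip_force: 4.8
```

Run:
```python
from h import *
F=[]
for i in range(4): F.append(observe()["contact_force"]); read_camera("top")
print(np.mean(F,0)); where()
```

```text
[-4.3044509  -0.69669043  9.59753287]
t 26.5 tip press mm [-99.1  60.6  98. ] F press [-3.5   0.04  9.9 ] open 0.00043669032999242547
```

About 9.7 N. I'll hold it for a bit over two seconds.

arm_command(
  series=[
    {"x": 0, "y": 0, "z": 0, "rx": 0, "ry": 0, "rz": 0},
    {"x": 0, "y": 0, "z": 0, "rx": 0, "ry": 0, "rz": 0},
    {"x": 0, "y": 0, "z": 0, "rx": 0, "ry": 0, "rz": 0},
    {"x": 0, "y": 0, "z": 0, "rx": 0, "ry": 0, "rz": 0},
    {"x": 0, "y": 0, "z": 0, "rx": 0, "ry": 0, "rz": 0},
    {"x": 0, "y": 0, "z": 0, "rx": 0, "ry": 0, "rz": 0},
    {"x": 0, "y": 0, "z": 0, "rx": 0, "ry": 0, "rz": 0},
    {"x": 0, "y": 0, "z": 0, "rx": 0, "ry": 0, "rz": 0},
    {"x": 0, "y": 0, "z": 0, "rx": 0, "ry": 0, "rz": 0},
    {"x": 0, "y": 0, "z": 0, "rx": 0, "ry": 0, "rz": 0},
    {"x": 0, "y": 0, "z": 0, "rx": 0, "ry": 0, "rz": 0},
    {"x": 0, "y": 0, "z": 0, "rx": 0, "ry": 0, "rz": 0},
    {"x": 0, "y": 0, "z": 0, "rx": 0, "ry": 0, "rz": 0},
    {"x": 0, "y": 0, "z": 0, "rx": 0, "ry": 0, "rz": 0},
    {"x": 0, "y": 0, "z": 0, "rx": 0, "ry": 0, "rz": 0},
    {"x": 0, "y": 0, "z": 0, "rx": 0, "ry": 0, "rz": 0},
    {"x": 0, "y": 0, "z": 0, "rx": 0, "ry": 0, "rz": 0},
    {"x": 0, "y": 0, "z": 0, "rx": 0, "ry": 0, "rz": 0},
    {"x": 0, "y": 0, "z": 0, "rx": 0, "ry": 0, "rz": 0},
    {"x": 0, "y": 0, "z": 0, "rx": 0, "ry": 0, "rz": 0},
  ],
)

```text
time: 28.5
tool_pos: [0.4671, 0.0287, 0.1635]
tool_rot: [-3.141, -0.0, 1.748]
contact_force: [-4.0, -0.5, 9.7]
opening: 0.0003
grip_force: 4.8
```

arm_command(
  series=[
    {"x": 0, "y": 0, "z": 0, "rx": 0, "ry": 0, "rz": 0},
    {"x": 0, "y": 0, "z": 0, "rx": 0, "ry": 0, "rz": 0},
    {"x": 0, "y": 0, "z": 0, "rx": 0, "ry": 0, "rz": 0},
    {"x": 0, "y": 0, "z": 0, "rx": 0, "ry": 0, "rz": 0},
  ],
)

```text
time: 28.9
tool_pos: [0.4671, 0.0287, 0.1635]
tool_rot: [-3.141, -0.0, 1.748]
contact_force: [-5.2, 0.5, 9.3]
opening: 0.0005
grip_force: 4.8
```

arm_command(
  series=[
    {"x": 0, "y": 0, "z": -1, "rx": 0, "ry": 0, "rz": 0},
    {"x": 0, "y": 0, "z": -2, "rx": 0, "ry": 0, "rz": 0},
    {"x": 0, "y": 0, "z": -3, "rx": 0, "ry": 0, "rz": 0},
    {"x": 0, "y": 0, "z": -5, "rx": 0, "ry": 0, "rz": 0},
    {"x": 0, "y": 0, "z": -8, "rx": 0, "ry": 0, "rz": 0},
    {"x": 0, "y": 0, "z": -15, "rx": 0, "ry": 0, "rz": 0},
    {"x": 0, "y": 0, "z": -40, "rx": 0, "ry": 0, "rz": 0},
    {"x": 0, "y": 0, "z": -80, "rx": 0, "ry": 0, "rz": 0},
    {"x": 0, "y": -40, "z": -110, "rx": 0, "ry": 0, "rz": 0},
    {"x": 0, "y": -70, "z": -120, "rx": 0, "ry": 0, "rz": 0},
    {"x": 0, "y": -70, "z": -120, "rx": 0, "ry": 0, "rz": 0},
  ],
)

```text
time: 30.0
tool_pos: [0.3962, 0.0162, 0.285]
tool_rot: [3.14, 0.0, 1.748]
contact_force: [-0.6, 0.3, -0.3]
opening: 0.0007
grip_force: 0.0
```

Run:
```python
from h import *
where()
S=[read_camera("side"),read_camera("top"),read_camera("wrist")]
for p in S:
  for n in ("handle","foot_axis","heel"): print(n,[np.round(d["point"],3).tolist() for d in mark_of(p,n)][:3],end=" ")
  print()
u=proj(S[0],[.56,.03,.06])[0].astype(int)
cv2.imwrite("pics/end.png",cv2.resize(S[0]["pixels"][u[1]-60:u[1]+60,u[0]-80:u[0]+80],(800,600),interpolation=cv2.INTER_CUBIC))
```

```text
t 30.0 tip press mm [-170.9   60.7  219.5] F press [-0.58  0.39 -0.31] open 0.0006553594879496506
handle [[0.47, 0.022, 0.093], [0.578, -0.012, 0.002]] foot_axis [[0.567, 0.042, 0.097]] heel [[0.482, -0.298, 0.008]] 
handle [[0.593, 0.342, 0.002]] foot_axis [[0.568, 0.043, 0.097]] heel [[0.352, -0.091, 0.001], [0.619, -0.309, -0.001], [0.482, -0.301, 0.001]] 
handle [[0.466, 0.029, 0.094]] foot_axis [[0.563, 0.046, 0.093]] heel []
```

View pics/end.png

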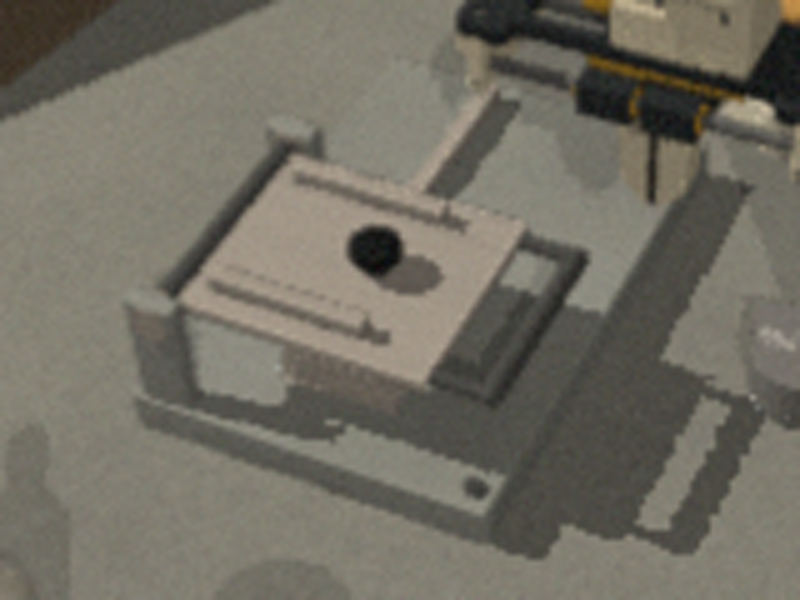

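The last view shows the cover level (knob at 375,250 px) and the gripper clear of it. The handle rests at z of about 0.094, just below where the foot first touched, so the foot is still on the heel. Handing in.

```bash
python3 -c "
from cell import *
print(hand_in())"
```

```text
the job is handed in; nothing more can be done
None
```

I slid the heel snugly into the corner with the cover open, lowered the cover onto it, bore down with about 9.7 N for over 2 s, let go with the foot resting on the heel, and handed the job in at about 30 s; no verdict was returned.

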